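Show a microscope objective to the inspection camera

TASK

The blue-banded microscope objective is to be checked for scratches: take its black dust cap off and stand the cap, open side down, on the raised orange top of the cap post. Then draw the blue-banded objective out of the rack and hold it up still in the air at the inspection camera's focus point, its small front lens (the narrow end, which is down in the rack) looking straight into the camera along the camera's line of sight. Finish while still holding it there, and leave the other objectives with their caps and the other things on the bench as they are.

Things in the scene. Friction and masses are not known exactly. Their poses are not given: they have to be found in the camera images.
- blue_objective: Aluminium objective, 64 mm long, blue band, upright in one of the rack's sockets under its cap. Origin: centre of the front lens face, the narrow lower end; +z along its axis to the mount end (up in the rack). Steel nose to z = 26 mm, 12 mm wide at the tip, 22 mm from z = 10. Barrel 28 mm wide, z = 26 to 58 (grip here; band z = 38 to 54). Brass thread 20 mm wide, z = 58 to 64. 0.10 to 0.21 kg.
- blue_cap: Black plastic dust cap with a blue disc on top, on the blue-banded objective: a cylinder 34 mm wide, 20 mm high, open below with a recess 24 mm wide and 8 mm deep, sitting loosely (not screwed) over the thread, on the barrel's shoulder. Origin: centre of its underside (open side); +z up. About 20 g. It lifts straight off.
- rack: Fixed grey plastic block, 60 (x) by 230 (y) by 35 mm high, with three sockets 26 mm wide, 18 mm deep, in a row along its y axis, 80 mm apart, the middle one at its centre. Origin: centre of its underside. Each holds an objective upright, lens down, lens face 17 mm above the bench; draw it straight up. The room for fingers is along the rack's x axis.
- post_top (a point): Centre of the flat top of the fixed cap post: an orange disc 40 mm in diameter, 6 mm thick, its top 60 mm above the bench, on a thin steel stem with a round foot 64 mm in diameter. The cap goes here.
- camera_head: Inspection camera: white cylinder 60 mm wide, black front ring 72 mm wide with a white light round the glass, 86 mm long in all, fixed between two cheeks on a dark base plate. Origin: centre of the front glass, 125 mm above the bench. +z: its line of sight, out of the glass, up and towards the robot's side, 55 degrees above horizontal. Place and turn vary.
- focus (a point): The camera's focus point, in empty air 100 mm in front of the centre of its glass along its line of sight, about 207 mm above the bench. The centre of the objective's front lens face belongs here, with the objective's +z along the camera's +z (lens facing the glass, mount end pointing away from it).
- red_objective: Bystander: the same kind of objective with a red band, in another socket.
- red_cap: Bystander: cap of the red-banded objective, the same but with a red disc on top.
- yellow_objective: Bystander: the same kind of objective with a yellow band, in another socket.
- yellow_cap: Bystander: cap of the yellow-banded objective, the same but with a yellow disc on top.
- oil_bottle: Bystander: loose small amber bottle, 30 mm in diameter, 75 mm high, upright. Origin: centre of its underside.
- eyepiece: Bystander: loose black eyepiece, 36 mm in diameter, 56 mm high, upright. Origin: centre of its underside.
- slide_box: Bystander: loose blue box of slides, 85 by 100 by 35 mm. Origin: centre of its underside.
- green_pencil: Bystander: loose green pencil lying flat, 170 mm long.
- black_pencil: Bystander: loose black pencil lying flat, 170 mm long.
Things that resemble listed ones, but are neither listed nor needed, are in the scene too. What is shaped like the blue_cap but purple is not meant.

How it is judged (in metres and radians):
On the way:
1. the blue objective's cap stands released on the cap post, the objective still in its socket (horizontal distance between blue_cap and post_top below 0.012 m and z of blue_cap in the frame of post_top between -0.003 and 0.004 m and angle between blue_cap's own z axis and vertical below 0.1 rad and linear speed of blue_cap below 0.03 m/s and contact force between the fingers and blue_cap below 0.1 N and distance of blue_objective from where it was at the start of the episode below 0.012 m), for 0.2 s.
At the end, for the whole second after the job is handed in: The gripper holds the blue objective still, clear of rack and camera, lens centre within 15 mm of the focus point, axis within 0.2 rad of the camera's line of sight, lens towards the camera; its cap stands released, open side down, within 12 mm of the centre of the post's top (distance between blue_objective and focus below 0.015 m and angle between the z axis of blue_objective and the z axis of camera_head, either way round below 0.2 rad and angle between blue_objective's own z axis and vertical below 1 rad and contact force between the fingers and blue_objective above 1 N and contact force between blue_objective and camera_head below 0.1 N and contact force between blue_objective and rack below 0.1 N and linear speed of each of blue_objective, blue_cap below 0.03 m/s and angular speed of blue_objective below 0.3 rad/s and horizontal distance between blue_cap and post_top below 0.012 m and z of blue_cap in the frame of post_top between -0.003 and 0.004 m and angle between blue_cap's own z axis and vertical below 0.1 rad and contact force between the fingers and blue_cap below 0.1 N); the arm keeps its last pose, push and grip.
It fails at once if another objective, a cap on one, or another loose thing on the bench is moved by more than 15 mm (distance of any of red_objective, red_cap, yellow_objective, yellow_cap, oil_bottle, eyepiece, slide_box, green_pencil, black_pencil from where it was at the start of the episode above 0.015 m).
It fails at once if the objective is knocked against the camera (contact force between blue_objective and camera_head above 3 N).
It also fails if it takes over 50 s, if anything falls off the work surface, if the arm or the gripper's body presses on something with over 40 N, if the wrist force passes 120 N, or if a joint passes its speed limit or range.

ROBOT

A 6-joint arm with a two-finger parallel gripper is mounted at the origin on the work surface. World frame = base frame: x ahead of the robot, y to its left, z up, the work surface at z = 0. Lengths are in mm, angles in rad, forces in N, time in s.
With the tool pointing down it reaches from about 350 to 875 mm from the base axis. Payload 4.2 kg.
Tool frame: the origin (TCP) lies midway between the tips of the shut fingers; the grasp point (between the pads) lies 19 mm behind it; z points along the fingers, y is the line along which they close (so a half turn about z gives the same grasp; the last joint's range is limited). The gripper opens to 85 mm and grips with 20 to 120 N. Pads are 22 mm wide; open, the fingers measure 114 mm over their backs; the gripper's body (76 mm by 85 mm) begins 54 mm behind the grasp point. The pads swing forward as they close: fully open they stand 13 mm farther back than shut.
Start: joints at [1.402, 0.385, 0.008, 0, -1.194, -0.259], TCP at [259.26, 568.668, 231.312] pointing down, gripper open.
Joint ranges: [-3.14, 3.14], [-1.21, 2.06], [-1.07, 1.41], [-3.16, 2.05], [-2.99, -0.16], [-3.1, 3.1]. Speed limits (rad/s): [2.79, 2.79, 3.14, 3.14, 3.14, 3.14].

INTERFACE

Orientations are given as a unit quaternion [x, y, z, w].
In Python, from bench import read_state, get_image, job_done gives the robot as it stands.
- The arm moves only by the shell command python3 -m jog 'ROWS'. ROWS is JSON, a list of rows, each a list of 3 entries, a list of its own where there are three numbers: the shift along the world's x, y, z scaled (see below), then the turn, a rotation vector about the world's x, y, z scaled (see below), then the gripper's target within -1 to 1 (shut at 1, half-way at 0, fully open at -1). In form: [[[x, y, z], [wx, wy, wz], claw], ...]. A call has 1 to 20 rows; each row is the pose to reach, as a shift and turn from the pose commanded when the call began; what a row does not reach only later rows make up. The controller multiplies each number of a shift by 10 cm and each number of a turn by 120 degrees. A row lasts 1/10 s, in which the tool goes at most 50 mm and 8.59 degrees, less where a joint would pass 70% of its speed; a pose out of reach is approached as far as the arm can. A call with a number of a shift or a turn outside -1 to 1 is refused whole. A call with a gripper value outside its range is refused whole. The fingers move at their own pace and stop on an object; the grip force is fixed at half the most. Time passes only in rows, so rows that repeat a pose let the fingers close. It gives the time, the measured TCP pose, the force, the opening and the grip force at its end, in the units of the state.
- read_state(): the state, without advancing time (a new reading comes with each control period).
- get_image(name): name is "side" or "top"; returns a dict with "frame" (480x640x3 uint8, red, green, blue), "range_z" (480x640 float32, mm along the optical axis (not along the pixel's ray), 0 where there is no reading), "fx", "fy", "cx", "cy" (pixels), "R" (3x3) and "t" (3): a world point X has camera coordinates R X + t. Camera axes: x right, y down, z forward; pixel columns grow to the right and rows downward; lengths in mm; the calibration is good to about 2 mm. A picture is of the moment at which its call begins.
- job_done(): hands the job in; it is judged then, once.
The state is a dict: "clock": time; "joints": joint angles; "joint_vel": joint speeds; "joint_efforts": joint torques, N m; "position": TCP position; "ee_rot": TCP orientation; "contact_force": force on the tool from outside, world axes, zero at the start; "wrist_torque": the same for the moment, N m; "gripper_width": finger opening in mm; "grasp_force": force on a finger pad.
Only numpy, scipy, OpenCV 4.12 (cv2) and the standard library are available. Lean on these libraries where they do the work, as an engineer would, in place of code of your own. Each camera call takes 0.05 s, during which the arm holds its last target. There are 200 camera calls.

## Working session

There is one attempt and no reset: what is moved stays moved. The work goes in short steps, Python scripts to look and compute and a shell command to move; the robot and the scene stay as the last step left them, time stands still between calls to the robot, and variables do not carry over. Pictures are saved under pics/ and viewed, at most 10 in all, crops included, and the job is handed in when it is done.

```bash
mkdir -p pics; cat > h.py <<'E'
import numpy as np, cv2
from bench import read_state,get_image,job_done
def cloud(im):
    z=im["range_z"].astype(float); v,u=np.mgrid[0:480,0:640]
    P=np.stack([(u-im["cx"])/im["fx"]*z,(v-im["cy"])/im["fy"]*z,z],-1)
    W=(P-np.array(im["t"]))@np.array(im["R"]); W[z==0]=np.nan
    return W
E
python3 - <<'E'
from h import *
import pickle
for n in("top","side"):
    im=get_image(n); pickle.dump(im,open(n+".pkl","wb"))
    cv2.imwrite(f"pics/{n}0.png",im["frame"][:,:,::-1])
    print(n,im["fx"],-np.array(im["R"]).T@im["t"], np.array(im["R"])[2])
print(read_state())
E
```

```text
top 543.6937220205231 [ 514.28046635    5.91205046 1525.30595111] [ 5.05185451e-02  9.09093602e-04 -9.98722709e-01]
side 471.13471000471304 [522.2282751  856.49862716 637.92408102] [ 0.05364444 -0.87323218 -0.48434268]
{'clock': 0.1, 'joints': array([ 1.40159188e+00,  3.85494054e-01,  6.76830264e-03, -3.96996980e-04,
       -1.19400974e+00, -2.58591078e-01]), 'joint_vel': array([ 0.00189978, -0.0014539 ,  0.0003016 ,  0.00173562,  0.00066449,
        0.00040651]), 'joint_efforts': array([-9.43366067e-04, -3.93318558e+01,  1.88930315e+01,  4.19801116e+00,
       -2.55954052e-03,  9.99783680e-06]), 'position': array([259.07510875, 568.20780414, 230.3302007 ]), 'ee_rot': array([ 9.77194941e-01, -2.12341880e-01, -1.40999567e-04,  9.76858284e-04]), 'contact_force': array([ 0.3992    , -0.55185956, -0.12823657]), 'wrist_torque': array([-0.00942997,  0.03336807, -0.01782599]), 'grasp_force': 0.0, 'gripper_width': 85.24642447309961}
```

View pics/top0.png

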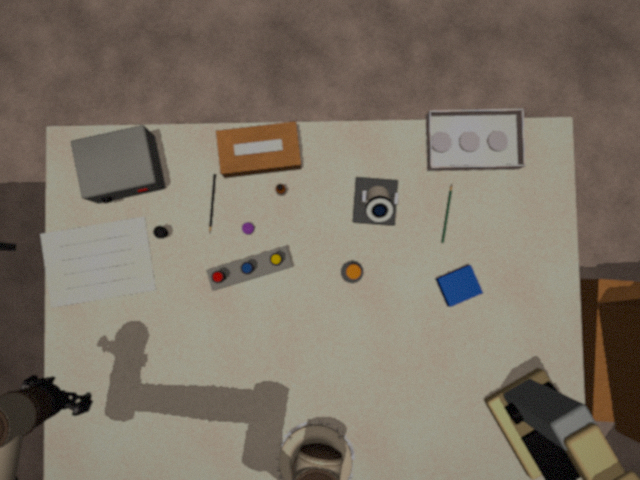

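View pics/side0.png

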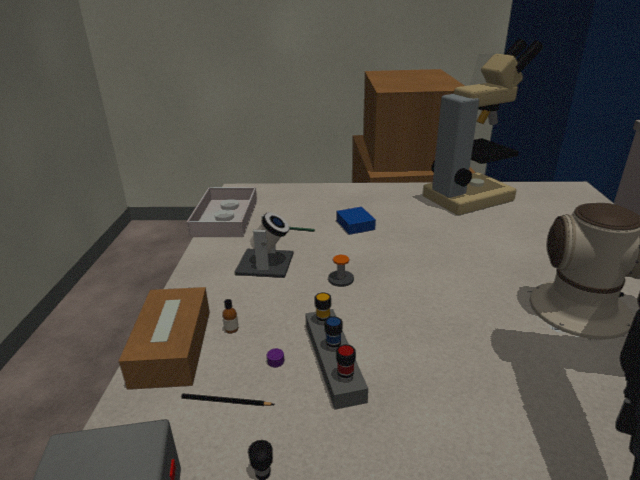

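Top view: the rack runs diagonally, with discs red (218,277), blue (248,268) and yellow (276,259). The post is at (353,271), the camera glass at about (378,209), and the purple decoy at (248,228). In the side view the blue cap is at (334,325), the post at (341,260) and the camera ring at (276,226).

```bash
python3 - <<'E'
from h import *
import pickle
T=pickle.load(open("top.pkl","rb"));S=pickle.load(open("side.pkl","rb"))
def ray(im,u,v,z):
    R=np.array(im["R"]);C=-R.T@im["t"];d=R.T@[(u-im["cx"])/im["fx"],(v-im["cy"])/im["fy"],1]
    return C+d*(z-C[2])/d[2]
def comp(im,lo,hi,roi):
    h=cv2.cvtColor(im["frame"],cv2.COLOR_RGB2HSV);m=cv2.inRange(h,lo,hi)
    k=np.zeros_like(m);x0,y0,x1,y1=roi;k[y0:y1,x0:x1]=m[y0:y1,x0:x1]
    n,l,s,c=cv2.connectedComponentsWithStats(k);i=1+np.argmax(s[1:,4]);return c[i],s[i],l==i
WT,WS=cloud(T),cloud(S)
for n,lo,hi,roi,z in[("red",(0,120,60),(8,255,255),(205,262,232,290),95),("blue",(95,90,40),(125,255,255),(235,256,262,280),95),("yel",(18,120,60),(35,255,255),(262,248,290,270),95),("post",(8,150,90),(22,255,255),(338,255,370,288),60)]:
    c,s,m=comp(T,lo,hi,roi);print(n,c,s,ray(T,*c,z).round(1),np.nanmedian(WT[m],0).round(1))
for n,lo,hi,roi,z in[("blueS",(95,90,40),(125,255,255),(322,312,345,326),95),("postS",(8,150,90),(22,255,255),(325,250,355,268),57)]:
    c,s,m=comp(S,lo,hi,roi);print(n,c,s,ray(S,*c,z).round(1),np.nanmedian(WS[m],0).round(1))
for n,im,W,(x0,y0,x1,y1) in(("T",T,WT,(350,175,402,230)),("S",S,WS,(245,205,295,250))):
    h=cv2.cvtColor(im["frame"],cv2.COLOR_RGB2HSV);print(n)
    cv2.imwrite(f"pics/cam{n}.png",cv2.resize(im["frame"][y0:y1,x0:x1,::-1],None,fx=8,fy=8,interpolation=cv2.INTER_NEAREST))
    print("z mm\n",np.nan_to_num(W[y0:y1:3,x0:x1:3,2]).astype(int))
a=cv2.imread("pics/camT.png");b=cv2.imread("pics/camS.png");hh=max(a.shape[0],b.shape[0])
p=lambda q:cv2.copyMakeBorder(q,0,hh-q.shape[0],0,0,cv2.BORDER_CONSTANT)
cv2.imwrite("pics/cam.png",cv2.resize(np.hstack([p(a),p(b)]),(800,432)))
print(a.shape,b.shape)
E
```

```text
red [217.22222222 276.38888889] [212 271  11  11  90] [512.4 250.2  95. ] [513.2 250.4  95.3]
blue [246.64367816 267.5862069 ] [242 263  11  10  87] [534.  172.6  95. ] [533.1 171.8  95.5]
yel [275.61 258.77] [270 254  12  11 100] [555.6  96.1  95. ] [555.2  95.4  96.3]
post [353.12568306 271.06557377] [346 264  15  15 183] [ 519.4 -109.8   60. ] [ 519.6 -109.5   59.3]
blueS [333.00934579 321.07476636] [326 317  15   9 107] [533.1 173.3  95. ] [533.2 172.1  94.2]
postS [340.56481481 258.64814815] [333 255  16   9 108] [ 518.6 -111.5   57. ] [ 517.6 -108.1   58.6]
T
z mm
 [[  0   0   4   4   0  -4   1   0  -3  -2   0   3  -1  -4  -2  -2  -7  -1]
 [ -2  -3  11   8  11  15   9  15   8  12  -2   0   0   3  -6  -2  -1  -5]
 [  1  -7   9  13  14   9  12   9   7  15  14  12   8   9  11   8   7   2]
 [ -3   2  15   9  15   7  11   7  12  11  10   1  10  13  12  13   0   5]
 [ -4  -6  13  14  13   9  12   6  77  80  78  77  10  14   9  15  -6   0]
 [ -4   1   8   5  14   3   8  78  87  97  98  95  75  14  18   9  -3  -1]
 [ -8  -2  11   7 105 121  68  93 103 104 110 107  96  13  15 116 121   
[... 1305 characters left out ...]
131 126 124 120 115  -2  -4  -2]
 [ 19  -3   0  -3  -3   0 129 132 133 129 125 123 117 114  -1  -3   0]
 [ 14  -2   0  -1  -4 113 119 127 129 127 123 119 116 112 106  -2  -1]
 [  2  -1  -2  -3 103 109 113 121 120 119 121 118 112 109 106   0   1]
 [ -3  -1   0 116 118 117 118 109 109 112 113 112 110 106  -2  -1  -1]
 [  1  -1  -1 108 108 108 110 100 100  99 103 104  99  93   0  -4  -1]
 [ -2  -4  77 100  99 101 101  93  92  92  89  87  -1   0  -1   0  -2]
 [ -1   0  73  93  92  92  92  89  82  82  79  -3  -2  -3   0  -2   0]
 [ -3  -2  68  86  84  83  85  82  72  70  61  -1  -1  -3  -1   0  -1]
 [ -2  -1  -1  74  76  75  79  75  63  59  24  -1   0   0  -1   0  -1]]
(440, 416, 3) (360, 400, 3)
```

View pics/cam.png

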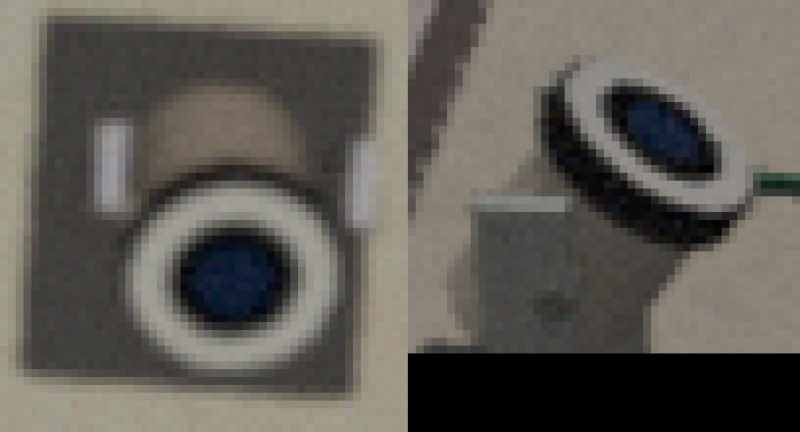

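The crops show the camera's glass as a blue ellipse in a white ring, at top pixel about (379,210), with the base plate turned only slightly. Next I fit the face plane and base plate yaw.

```bash
python3 - <<'E'
from h import *
import pickle
res=[]
for n,(x0,y0,x1,y1) in(("top",(362,190,398,226)),("side",(258,208,292,240))):
    im=pickle.load(open(n+".pkl","rb"));W=cloud(im);h=cv2.cvtColor(im["frame"],cv2.COLOR_RGB2HSV)
    m=cv2.inRange(h,(95,70,20),(130,255,200));k=np.zeros_like(m);k[y0:y1,x0:x1]=m[y0:y1,x0:x1]
    l=cv2.connectedComponentsWithStats(k);i=1+np.argmax(l[2][1:,4]);c=l[3][i]
    R=np.array(im["R"]);C=-R.T@im["t"];d=R.T@[(c[0]-im["cx"])/im["fx"],(c[1]-im["cy"])/im["fy"],1];g=C+d*(125-C[2])/d[2]
    P=W[l[1]==i];print(n,"glass px",c,l[2][i],"ray",g.round(1),"depth",np.nanmedian(P,0).round(1))
    Q=W[y0:y1,x0:x1].reshape(-1,3);Q=Q[np.linalg.norm(Q-g,axis=1)<33]
    for _ in range(4):
        q=Q.mean(0) if _==0 else Q[ok].mean(0);A=Q-q if _==0 else Q[ok]-q
        nn=np.linalg.svd(A)[2][2];nn*=np.sign(nn[2]);ok=abs((Q-q)@nn)<6
    print("  normal",nn.round(3),ok.sum(),"elev",np.degrees(np.arcsin(nn[2])).round(1),"az",np.degrees(np.arctan2(nn[1],nn[0])).round(1))
    if n=="top":
        m=((h[:,:,2]<110)*255).astype(np.uint8);k=np.zeros_like(m);k[170:232,345:405]=m[170:232,345:405]
        k=cv2.morphologyEx(k,cv2.MORPH_CLOSE,np.ones((9,9)))
        r=cv2.minAreaRect(max(cv2.findContours(k,0,2)[0],key=cv2.contourArea));b=cv2.boxPoints(r)
        B=[]
        for p in b:
            d=R.T@[(p[0]-im["cx"])/im["fx"],(p[1]-im["cy"])/im["fy"],1];B.append(C+d*(10-C[2])/d[2])
        B=np.array(B);print("  base",r,B.round(0)[:,:2].tolist(),[np.degrees(np.arctan2(*(B[(j+1)%4]-B[j])[[1,0]])).round(1) for j in range(4)])
E
```

```text
top glass px [379.23469388 210.12244898] [374 205  12  11  98] ray [ 675.3 -176.   125. ] depth [ 675.5 -175.8  125.7]
  normal [-0.57   0.064  0.819] 437 elev 55.0 az 173.6
  base ((374.8226623535156, 200.894287109375), (42.623966217041016, 46.132869720458984), 4.236394882202148) [[656.0, -114.0], [785.0, -126.0], [774.0, -245.0], [645.0, -232.0]] [np.float64(-5.6), np.float64(-95.4), np.float64(174.2), np.float64(84.6)]
side glass px [277.30909091 221.47272727] [273 218  10   8  55] ray [ 673.7 -174.7  125. ] depth [ 673.8 -176.5  124.1]
  normal [-0.573  0.07   0.816] 286 elev 54.7 az 173.0
```

Everything agrees with the given sizes:

| Item | Position (mm) or direction | Check |
|---|---|---|
| Blue cap | (533.6, 172.5) | – |
| Post | (519, -110) | – |
| Rack x axis | yaw about 15.7° | socket pitch 80 mm, as given |
| Camera glass | (675, -175.5, 125) | elevation 55°, as given |
| Camera line of sight | (-.570, .063, .819) | – |
| Focus | (618, -169.5, 207) | – |

The tool has to yaw -49.8°. I go above the cap first.

```bash
python3 -m jog '[[[0.17,-0.25,0],[0,0,-0.026],-1],[[0.34,-0.5,0],[0,0,-0.052],-1],[[0.51,-0.75,0],[0,0,-0.078],-1],[[0.69,-0.99,0],[0,0,-0.104],-1]]' | tail -1
python3 -m jog '[[[0.17,-0.25,0],[0,0,-0.026],-1],[[0.34,-0.5,0],[0,0,-0.052],-1],[[0.51,-0.75,0],[0,0,-0.078],-1],[[0.69,-0.99,0],[0,0,-0.104],-1]]' | tail -1
python3 -m jog '[[[0.17,-0.25,0],[0,0,-0.026],-1],[[0.34,-0.5,0],[0,0,-0.052],-1],[[0.51,-0.75,0],[0,0,-0.078],-1],[[0.69,-0.99,0],[0,0,-0.104],-1]]' | tail -1
python3 -m jog '[[[0.17,-0.25,-0.15],[0,0,-0.026],-1],[[0.34,-0.5,-0.3],[0,0,-0.052],-1],[[0.51,-0.75,-0.45],[0,0,-0.078],-1],[[0.69,-0.99,-0.6],[0,0,-0.104],-1],[[0.69,-0.99,-0.6],[0,0,-0.104],-1],[[0.69,-0.99,-0.6],[0,0,-0.104],-1],[[0.69,-0.99,-0.6],[0,0,-0.104],-1]]' | tail -1
python3 - <<'E'
from h import *
from scipy.spatial.transform import Rotation as Ro
s=read_state();M=Ro.from_quat(s["ee_rot"]).as_matrix();print(s["clock"],s["position"],M[:,1],M[:,2],s["joints"])
im=get_image("side");cv2.imwrite("pics/s1.png",im["frame"][:,:,::-1])
E
```

```text
grasp_force: 0.0
grasp_force: 0.0
grasp_force: 0.0
grasp_force: 0.0
2.0 [535.2108989  173.27479385 171.727289  ] [-9.63025754e-01 -2.69408504e-01 -6.74192548e-04] [ 6.05552887e-04  3.37885992e-04 -9.99999760e-01] [ 6.01160502e-01  3.29570748e-01 -2.34987052e-01  7.56142759e-05
 -1.00554803e+00 -3.28422090e-01]
```

View pics/s1.png

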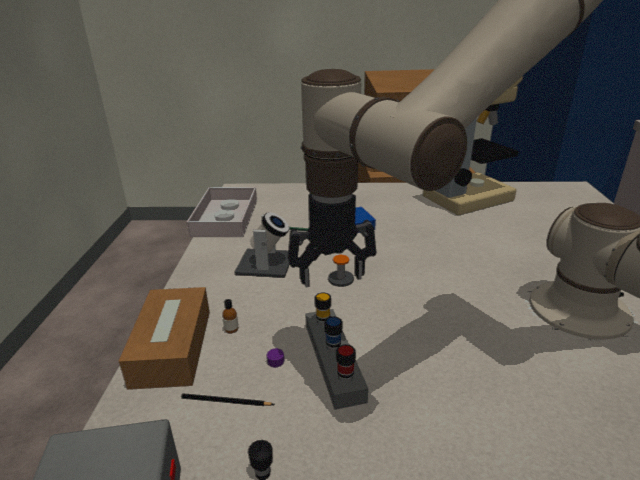

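The side view shows the gripper centred (about column 333) above the blue cap (334,325), with its fingers straddling the rack's x axis. I descend and close.

```bash
python3 -m jog '[[[-0.015,-0.01,-0.3],[0,0,0],-1],[[-0.015,-0.01,-0.55],[0,0,0],-1],[[-0.015,-0.01,-0.75],[0,0,0],-1],[[-0.015,-0.01,-0.88],[0,0,0],-1],[[-0.015,-0.01,-0.95],[0,0,0],-1],[[-0.015,-0.01,-0.95],[0,0,0],-1],[[-0.015,-0.01,-0.95],[0,0,0],-1],[[-0.015,-0.01,-0.95],[0,0,0],1],[[-0.015,-0.01,-0.95],[0,0,0],1],[[-0.015,-0.01,-0.95],[0,0,0],1],[[-0.015,-0.01,-0.95],[0,0,0],1],[[-0.015,-0.01,-0.95],[0,0,0],1],[[-0.015,-0.01,-0.95],[0,0,0],1],[[-0.015,-0.01,-0.95],[0,0,0],1],[[-0.015,-0.01,-0.95],[0,0,0],1],[[-0.015,-0.01,-0.95],[0,0,0],1]]'
```

```text
clock: 3.65
position: [534.2, 171.8, 77.0]
ee_rot: [0.796, -0.605, 0.0, -0.0]
contact_force: [-0.4, -1.1, 5.5]
gripper_width: 32.0
grasp_force: 59.6
```

Gripped. Now a straight lift and a look.

```bash
python3 -m jog '[[[0,0,0.1],[0,0,0],1],[[0,0,0.2],[0,0,0],1],[[0,0,0.4],[0,0,0],1],[[0,0,0.7],[0,0,0],1],[[0,0,0.9],[0,0,0],1],[[0,0,0.9],[0,0,0],1],[[0,0,0.9],[0,0,0],1]]'
python3 - <<'E'
from h import *
im=get_image("side");f=im["frame"][200:440,220:460,::-1];cv2.imwrite("pics/s2.png",cv2.resize(f,(600,600)))
E
```

```text
clock: 4.35
position: [533.5, 171.7, 166.6]
ee_rot: [0.796, -0.605, -0.0, -0.0]
contact_force: [-0.6, 0.2, -1.3]
gripper_width: 31.9
grasp_force: 59.5
```

View pics/s2.png

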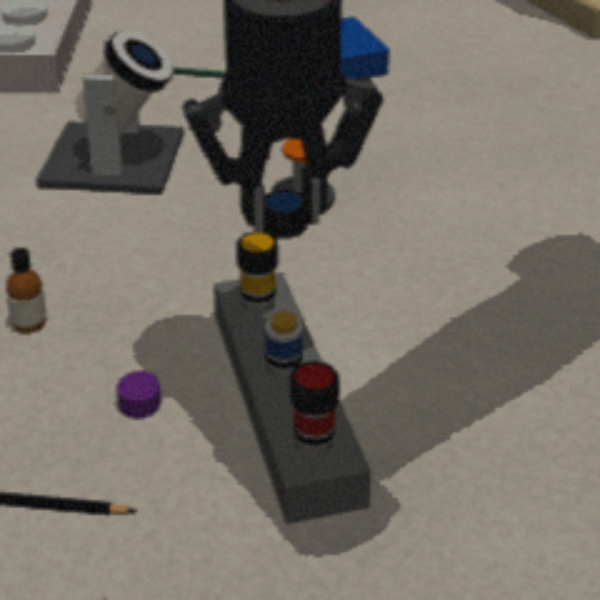

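The blue cap is in the fingers at crop (283,213), just proud of the tips. The objective stayed in its socket with the brass thread showing at (284,320). I carry the cap above the post.

```bash
python3 -m jog '[[[-0.01,-0.15,0],[0,0,0],1],[[-0.02,-0.4,0],[0,0,0],1],[[-0.03,-0.7,0],[0,0,0],1],[[-0.05,-0.94,0],[0,0,0],1]]' | sed -n 2p
python3 -m jog '[[[-0.01,-0.25,0],[0,0,0],1],[[-0.02,-0.5,0],[0,0,0],1],[[-0.03,-0.75,0],[0,0,0],1],[[-0.05,-0.94,0],[0,0,0],1]]' | sed -n 2p
python3 -m jog '[[[-0.01,-0.25,0],[0,0,0],1],[[-0.02,-0.5,-0.1],[0,0,0],1],[[-0.03,-0.7,-0.25],[0,0,0],1],[[-0.04,-0.85,-0.4],[0,0,0],1],[[-0.05,-0.94,-0.5],[0,0,0],1],[[-0.05,-0.94,-0.5],[0,0,0],1],[[-0.05,-0.94,-0.5],[0,0,0],1],[[-0.05,-0.94,-0.5],[0,0,0],1]]'
python3 - <<'E'
from h import *
im=get_image("side");f=im["frame"][200:300,280:400,::-1];cv2.imwrite("pics/s3.png",cv2.resize(f,(720,600),interpolation=cv2.INTER_CUBIC))
E
```

```text
position: [527.6, 75.6, 165.0]
position: [522.5, -18.5, 165.1]
clock: 6.0
position: [519.3, -109.9, 116.9]
ee_rot: [0.797, -0.604, 0.001, -0.0]
contact_force: [-0.2, -0.3, -0.8]
gripper_width: 32.0
grasp_force: 59.5
```

View pics/s3.png

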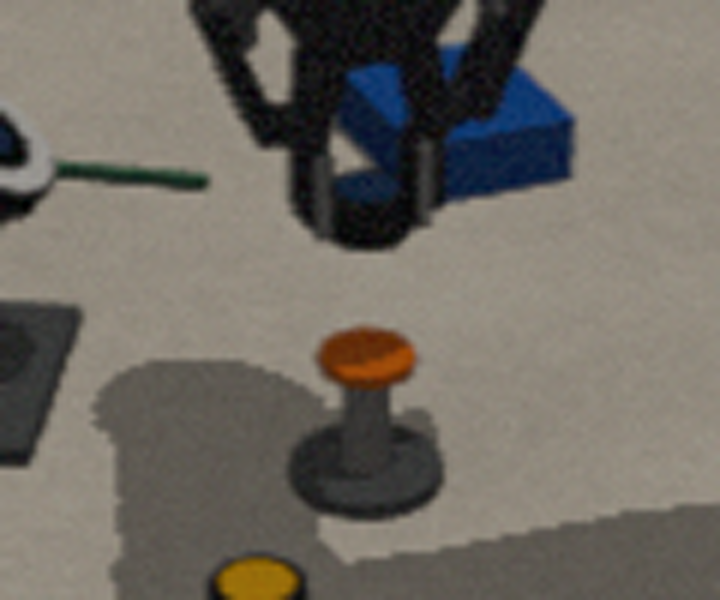

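The cap at (370,215) hangs above the orange disc at (366,357), aligned to within about 1 mm. I lower it until it nearly touches.

```bash
python3 -m jog '[[[0,0,-0.2],[0,0,0],1],[[0,0,-0.35],[0,0,0],1],[[0,0,-0.45],[0,0,0],1],[[0,0,-0.5],[0,0,0],1],[[0,0,-0.53],[0,0,0],1],[[0,0,-0.53],[0,0,0],1],[[0,0,-0.53],[0,0,0],1]]'
```

```text
clock: 6.75
position: [519.2, -110.3, 63.9]
ee_rot: [0.796, -0.605, 0.0, -0.0]
contact_force: [-0.3, -0.5, 0.0]
gripper_width: 31.8
grasp_force: 59.5
```

```bash
python3 -m jog '[[[0,0,-0.01],[0,0,0],1],[[0,0,-0.01],[0,0,0],1],[[0,0,-0.01],[0,0,0],1]]'
python3 -m jog '[[[0,0,-0.01],[0,0,0],1],[[0,0,-0.01],[0,0,0],1],[[0,0,-0.01],[0,0,0],1]]'
```

```text
clock: 7.05
position: [518.9, -110.4, 62.5]
ee_rot: [0.796, -0.605, 0.0, -0.0]
contact_force: [0.3, -0.8, -0.3]
gripper_width: 31.9
grasp_force: 59.5
clock: 7.35
position: [519.0, -110.4, 62.1]
ee_rot: [0.796, -0.605, 0.0, -0.0]
contact_force: [-1.5, -0.1, 5.8]
gripper_width: 31.9
grasp_force: 60.1
```

Contact at 5.8 N. I open the gripper, back off straight up and look.

```bash
python3 -m jog '[[[0,0,0],[0,0,0],-1],[[0,0,0],[0,0,0],-1],[[0,0,0],[0,0,0],-1],[[0,0,0],[0,0,0],-1],[[0,0,0],[0,0,0],-1],[[0,0,0],[0,0,0],-1],[[0,0,0],[0,0,0],-1],[[0,0,0],[0,0,0],-1],[[0,0,0.2],[0,0,0],-1],[[0,0,0.5],[0,0,0],-1],[[0,0,0.95],[0,0,0],-1],[[0,0,0.95],[0,0,0],-1],[[0,0,0.95],[0,0,0],-1]]'
python3 - <<'E'
from h import *
im=get_image("side");f=im["frame"][200:300,280:400,::-1];cv2.imwrite("pics/s4.png",cv2.resize(f,(720,600),interpolation=cv2.INTER_CUBIC))
W=cloud(im);h=cv2.cvtColor(im["frame"],cv2.COLOR_RGB2HSV);m=cv2.inRange(h,(95,70,15),(130,255,255))>0;m[:,:325]=0;m[:,358:]=0;m[:235]=0;m[262:]=0
print(m.sum(),np.nanmedian(W[m],0))
E
```

```text
clock: 8.65
position: [519.2, -110.2, 157.5]
ee_rot: [0.796, -0.605, 0.001, -0.001]
contact_force: [1.0, 1.0, -0.4]
gripper_width: 85.3
grasp_force: 0.0
62 [ 517.62481525 -104.90121754   78.77650871]
```

View pics/s4.png

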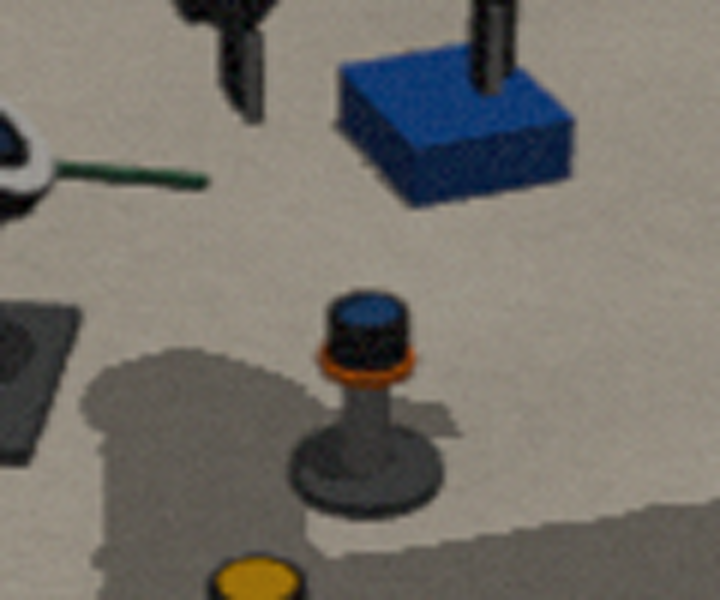

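The cap stands upright and centred on the orange disc, at (368,330), and it is released. Back to above the blue objective.

```bash
python3 -m jog '[[[0.01,0.15,0],[0,0,0],-1],[[0.02,0.4,0],[0,0,0],-1],[[0.03,0.7,0],[0,0,0],-1],[[0.05,0.94,0],[0,0,0],-1]]' | sed -n 2p
python3 -m jog '[[[0.01,0.25,0],[0,0,0],-1],[[0.02,0.5,0],[0,0,0],-1],[[0.03,0.75,0],[0,0,0],-1],[[0.05,0.94,0],[0,0,0],-1]]' | sed -n 2p
python3 -m jog '[[[0.01,0.25,0],[0,0,0],-1],[[0.02,0.5,0],[0,0,0],-1],[[0.03,0.75,-0.05],[0,0,0],-1],[[0.045,0.9,-0.1],[0,0,0],-1],[[0.045,0.94,-0.15],[0,0,0],-1],[[0.045,0.94,-0.15],[0,0,0],-1],[[0.045,0.94,-0.15],[0,0,0],-1],[[0.045,0.94,-0.15],[0,0,0],-1]]'
python3 - <<'E'
from h import *
im=get_image("side");f=im["frame"][250:390,290:400,::-1];cv2.imwrite("pics/s5.png",cv2.resize(f,(471,600),interpolation=cv2.INTER_CUBIC))
W=cloud(im);h=cv2.cvtColor(im["frame"],cv2.COLOR_RGB2HSV);m=cv2.inRange(h,(95,90,30),(125,255,255));m[:,:318]=0;m[:,350:]=0;m[:325]=0;m[355:]=0
u=np.argwhere(m)[:,::-1];print(len(u),u.min(0),u.max(0))
R=np.array(im["R"]);C=-R.T@im["t"];c=(u.min(0)+u.max(0))/2
d=R.T@[(c[0]-im["cx"])/im["fx"],(c[1]-im["cy"])/im["fy"],1]
print("band ray at y",(C+d*(172.5+12-C[1])/d[1]),np.nanmedian(W[m>0],0))
E
```

```text
position: [522.8, -14.7, 154.8]
position: [527.8, 79.5, 154.8]
clock: 10.3
position: [533.3, 170.8, 141.4]
ee_rot: [0.796, -0.605, 0.0, 0.0]
contact_force: [0.2, -0.6, 0.9]
gripper_width: 85.9
grasp_force: 0.0
92 [326 334] [340 343]
band ray at y [533.16240642 184.5         63.5971264 ] [533.12364983 184.68369227  61.98236517]
```

View pics/s5.png

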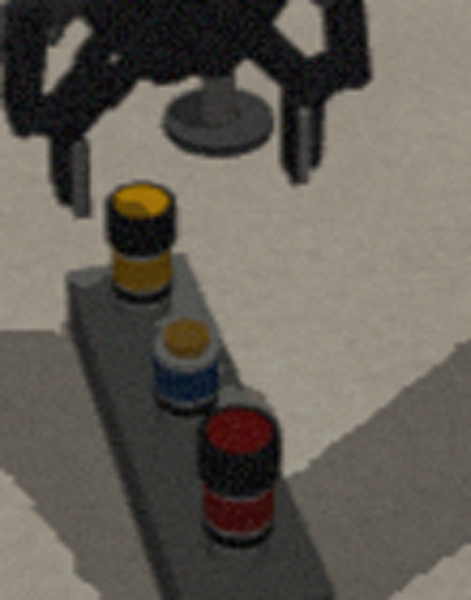

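The uncapped blue objective stands at crop (186,365), midway between the open fingers. I descend 99 mm and close.

```bash
python3 -m jog '[[[0,0.015,-0.25],[0,0,0],-1],[[0,0.015,-0.5],[0,0,0],-1],[[0,0.015,-0.75],[0,0,0],-1],[[0,0.015,-0.9],[0,0,0],-1],[[0,0.015,-0.99],[0,0,0],-1],[[0,0.015,-0.99],[0,0,0],-1],[[0,0.015,-0.99],[0,0,0],-1],[[0,0.015,-0.99],[0,0,0],1],[[0,0.015,-0.99],[0,0,0],1],[[0,0.015,-0.99],[0,0,0],1],[[0,0.015,-0.99],[0,0,0],1],[[0,0.015,-0.99],[0,0,0],1],[[0,0.015,-0.99],[0,0,0],1],[[0,0.015,-0.99],[0,0,0],1],[[0,0.015,-0.99],[0,0,0],1],[[0,0.015,-0.99],[0,0,0],1],[[0,0.015,-0.99],[0,0,0],1]]'
```

```text
clock: 12.05
position: [533.6, 173.3, 42.9]
ee_rot: [0.796, -0.605, 0.0, -0.0]
contact_force: [-0.7, -0.2, 5.6]
gripper_width: 26.7
grasp_force: 58.8
```

Gripped. I lift straight out to a TCP height of about 228, then travel at that height.

```bash
python3 -m jog '[[[0,0,0.1],[0,0,0],1],[[0,0,0.2],[0,0,0],1],[[0,0,0.4],[0,0,0],1],[[0,0,0.65],[0,0,0],1],[[0,0,0.93],[0,0,0],1]]'
python3 -m jog '[[[0,0,0.3],[0,0,0],1],[[0,0,0.6],[0,0,0],1],[[0,0,0.8],[0,0,0],1],[[0,0,0.92],[0,0,0],1]]'|sed -n 2p
python3 -m jog '[[[0.03,-0.15,0],[0,0,0],1],[[0.08,-0.35,0],[0,0,0],1],[[0.13,-0.6,0],[0,0,0],1],[[0.175,-0.85,0],[0,0,0],1]]'|sed -n 2p
python3 -m jog '[[[0.04,-0.2,0],[0,0,0],1],[[0.08,-0.4,0],[0,0,0],1],[[0.13,-0.65,0],[0,0,0],1],[[0.175,-0.85,0],[0,0,0],1]]'|sed -n 2p
python3 -m jog '[[[0.04,-0.2,0],[-0.003,-0.03,0],1],[[0.08,-0.4,0],[-0.006,-0.06,0],1],[[0.13,-0.65,0],[-0.011,-0.1,0],1],[[0.175,-0.85,0],[-0.016,-0.145,0],1]]'|sed -n 2p
python3 -m jog '[[[0.04,-0.2,0],[-0.003,-0.03,0],1],[[0.08,-0.4,0],[-0.006,-0.06,0],1],[[0.12,-0.6,0],[-0.011,-0.1,0],1],[[0.16,-0.77,0],[-0.014,-0.125,0],1],[[0.175,-0.85,0],[-0.016,-0.145,0],1],[[0.175,-0.85,0],[-0.016,-0.145,0],1],[[0.175,-0.85,0],[-0.016,-0.145,0],1],[[0.175,-0.85,0],[-0.016,-0.145,0],1]]'
python3 - <<'E'
from h import *
from scipy.spatial.transform import Rotation as Ro
s=read_state();M=Ro.from_quat(s["ee_rot"]).as_matrix();print("tool z",M[:,2],"lens",s["position"]+25.9*M[:,2],s["joints"])
im=get_image("side");f=im["frame"][120:300,190:430,::-1];cv2.imwrite("pics/s6.png",cv2.resize(f,(800,600),interpolation=cv2.INTER_CUBIC))
E
```

```text
clock: 12.55
position: [532.5, 172.8, 135.8]
ee_rot: [0.796, -0.605, -0.001, 0.001]
contact_force: [0.0, -0.4, -0.5]
gripper_width: 26.6
grasp_force: 59.1
position: [533.5, 173.4, 229.6]
position: [549.9, 86.6, 225.7]
position: [567.3, 1.2, 225.7]
position: [585.1, -83.6, 225.9]
clock: 14.95
position: [603.5, -166.7, 227.3]
ee_rot: [0.76, -0.577, 0.258, -0.154]
contact_force: [0.2, 0.1, -2.1]
gripper_width: 26.8
grasp_force: 59.4
tool z [ 0.56979284 -0.06294238 -0.81937438] lens [ 618.2828913  -168.33790357  206.0984483 ] [ 0.01144768  0.15542829 -0.57661184  0.29435169 -0.24177027 -0.00392555]
```

View pics/s6.png

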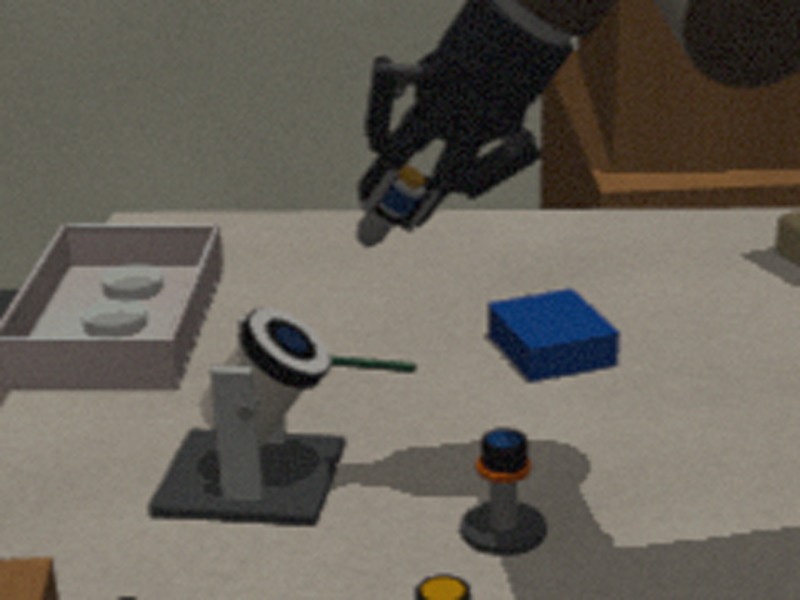

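The objective is held with its nose at crop (370,235), on the line to the camera glass at (292,338), and the cap is still on the post at (504,450). I check by projection that the focus falls on the nose, then hand in.

```bash
python3 - <<'E'
from h import *
im=get_image("side");p=np.array(im["R"])@[618,-169.5,207]+im["t"]
u,v=im["fx"]*p[0]/p[2]+im["cx"],im["fy"]*p[1]/p[2]+im["cy"];print("focus in crop",(u-190)/.3,(v-120)/.3)
s=read_state();print(abs(s["joint_vel"]).max(),s["grasp_force"])
if abs((u-190)/.3-370)<20 and abs((v-120)/.3-238)<20 and s["grasp_force"]>30: print(job_done())
E
```

```text
focus in crop 361.27806024004485 237.39824581351428
0.002326481846676293 59.38008248806
the job is handed in; nothing more can be done
None
```

The job is handed in: the blue cap stands released on the cap post, and the blue objective is held still with its lens about 1.5 mm from my estimated focus point, facing the camera; no verdict came back.

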